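# Close the loaded sole mould and push it under its press

## Task

Two small moulding presses stand on the bench with their moulds drawn out and the lids up; one mould has a sole lying in it, the other is empty. With your fingertips push the lid of the loaded mould down until it is shut, and only then push that mould by its front face fully home under its press. Grasp and lift nothing, let the sole lie as it is in the mould, and leave the empty press and everything else on the bench undisturbed.

Things in the scene. Friction and masses are not known exactly. Their poses are not given: they have to be found in the camera images.
- slide_a (a joint): Sliding mould of the LOADED press (a sole lies in it). Value in m: 0 = fully home against its stop under the press head, grows as it comes out towards the robot (the press's -x), at most 0.165; starts 0.126 to 0.148 out. About 4 N of friction and light damping (8 N per m/s); it stays where it is left.
- front_a (a point): Centre of the flat front face (robot side) of the loaded mould, 40 mm above the bench; the face to push. Moves with the slide; its +x is the level direction in which the mould goes home, z up. The mould is a plain aluminium block 190 (x) x 120 (y) x 40 mm (z), its underside 20 mm and its upper rim 60 mm above the bench.
- press_a: The loaded press (fixed). Origin on the bench under the place of the mould's front face when home; axes as front_a. Green bed plate 12 mm thick with 6 mm rails, 150 mm wide, from x = -175 to 250 mm. The head, a green portal 164 mm wide, spans x = 80 to 240 mm; clear height 86 mm, body up to 145 mm, round boss on it up to 195 mm.
- press_b: The empty press (fixed), same as press_a.
- lid_a (a joint): Lid of the loaded mould: flat aluminium plate 186 (x) x 118 (y) x 8 mm, hinged along the mould's left long rim (+y as front_a sees it). Value in rad: 0 = shut flat on the mould's rim, grows as it opens upwards; starts at 1.05 to 1.4 (free edge up), at most 1.5. A stiff hinge keeps it where it is left; pushing near the free edge takes 2 to 5 N.
- hinge_a (a point): Middle of the loaded mould's lid hinge line, on the lid's inner face, 60 mm above the bench. Turns with the lid: its x lies along the hinge (the slide's +x), the plate lies from 1 mm to 119 mm along its -y, and its +z is the normal out of the lid's outer face (the outer face is at +8 mm).
- edge_a (a point): Middle of the lid's free long edge on its outer face (118 mm along -y and 8 mm along +z from hinge_a; axes as hinge_a); the outer face beside it is the place to push. With the lid shut it is 68 mm above the bench.
- cavity_a (a point): Centre of the floor of the loaded mould's cavity, 35 mm above the bench, axes as front_a. The cavity is 174 (x) x 76 (y) mm and 25 mm deep.
- sole: Child's shoe sole of cork, 146 x 62 x 12 mm, lying loose and flat in the loaded mould's cavity. Origin: centre of its underside; x along its length towards the toe, z up.
- slide_b (a joint): Sliding mould of the EMPTY press (nothing in its mould), the same in all sizes; stands out 0.126 to 0.148. To be left as it is.
- lid_b (a joint): Lid of the empty mould, same as lid_a, standing open 1.05 to 1.4 rad. To be left as it is.
- front_b (a point): Centre of the front face of the empty mould, 40 mm above the bench, axes as front_a.
- edge_b (a point): Middle of the free edge of the empty mould's lid, on its outer face, as edge_a.
- spare_sole: Bystander: two small shoe soles (black rubber on cork) stacked, 146 x 62 x 22 mm, loose on the bench at the side, outside the presses; origin at the centre of its underside or where it rests. Not to be disturbed.
- last: Bystander: wooden shoe last, about 165 x 64 x 85 mm, loose on the bench at the side, outside the presses; origin at the centre of its underside or where it rests. Not to be disturbed.
- glue_jar: Bystander: round jar with a lid, 52 mm wide, 75 mm high, loose on the bench between the two presses; origin at the centre of its underside or where it rests. Not to be disturbed.
- heel: Bystander: black rubber heel block, 57 x 54 x 30 mm, loose on the bench between the two presses; origin at the centre of its underside or where it rests. Not to be disturbed.
- hammer: Bystander: hammer lying flat, loose on the bench at the side, outside the presses; origin at the centre of its underside or where it rests. Not to be disturbed.
- brush: Bystander: brush lying flat, loose on the bench at the side, outside the presses; origin at the centre of its underside or where it rests. Not to be disturbed.
- tack_cup: Bystander: small steel cup, 66 mm wide, 50 mm high, loose on the bench in front of the robot, by the near ends of the two presses; origin at the centre of its underside or where it rests. Not to be disturbed.
There are look-alikes about, which are no part of the job. Leave any pink look-alike of the sole alone.

How it is judged:
On the way, in this order (a step that is already met when the one before it is completed fails the run):
1. the loaded mould's lid is shut while the mould is still out (value of joint lid_a below 0.06 rad and value of joint slide_a above 0.08 m), for 0.2 s.
2. the loaded mould is pushed fully home with its lid shut (value of joint slide_a below 0.004 m and value of joint lid_a below 0.06 rad), for 0.2 s.
At the end, for the whole second after the job is handed in: The loaded mould is home to within 4 mm, its lid shut to within 0.06 rad, the sole lies flat and still in its cavity (within 20 mm of the middle), the empty press's mould is within 10 mm and its lid edge within 15 mm of where they began, and every bystander is within 20 mm of its start (all of step 2 and linear speed of sole below 0.02 m/s and horizontal distance between sole and cavity_a below 0.02 m and z of sole in the frame of cavity_a below 0.006 m and angle between sole's own z axis and vertical below 0.1 rad and distance of front_b from where it was at the start of the episode below 0.01 m and distance of edge_b from where it was at the start of the episode below 0.015 m and distance of each of spare_sole, last, glue_jar, heel, hammer, brush, tack_cup from where it was at the start of the episode below 0.02 m); the robot touches nothing.
It fails at once if the loaded mould is pushed in under the press (less than 100 mm out) before its lid is shut (value of joint slide_a below 0.1 m and value of joint lid_a above 0.1 rad).
It fails at once if the sole is lifted more than 15 mm off the cavity floor (z of sole in the frame of cavity_a above 0.015 m).
It fails at once if the sole is pressed or held by the fingers (contact force between the fingers and sole above 2 N).
It fails at once if the empty press's mould or lid is moved (not (distance of front_b from where it was at the start of the episode below 0.01 m and distance of edge_b from where it was at the start of the episode below 0.015 m)).
It fails at once if a bystander is moved more than 20 mm or lifted (distance of any of spare_sole, last, glue_jar, heel, hammer, brush, tack_cup from where it was at the start of the episode above 0.02 m).
It also fails if it takes over 45 s, if anything falls off the work surface, if the arm or the gripper's body presses on something with over 40 N, if the wrist force passes 120 N, or if a joint passes its speed limit or range.

## Robot

A 6-joint arm with a two-finger parallel gripper is mounted at the origin on the work surface. World frame = base frame: x ahead of the robot, y to its left, z up, the work surface at z = 0. Lengths are in m, angles in rad, forces in N, time in s.
With the tool pointing down it reaches from about 0.35 to 0.975 m from the base axis. Payload 4.9 kg.
Tool frame: the origin (TCP) lies at the very end of the fingers, on their centre line; the grasp point (between the pads) lies 19 mm behind it; x points along the fingers, y is the direction in which the jaws open and shut, and the axes are right-handed (so a half turn about x gives the same grasp; the last joint's range is limited). The gripper opens to 85 mm and grips with 20 to 120 N. Pads are 22 mm wide; open, the fingers measure 114 mm over their backs; the gripper's body (76 mm by 85 mm) begins 54 mm behind the grasp point. The pads swing forward as they close: fully open they stand 13 mm farther back than shut.
Start: joints at [-1.404, 0.053, 1.613, -0, 1.476, -0.119], TCP at [0.176, -0.6, 0.231] pointing down, gripper open.
Joint ranges: [-3.01, 3.01], [-1.01, 2.22], [0.06, 2.58], [-1.02, 4.17], [0.09, 2.62], [-3.14, 3.14]. Speed limits (rad/s): [2.57, 2.57, 3.14, 3.14, 3.14, 3.14].

## Interface

Orientations are given as a rotation vector (axis times angle).
In Python, from station import ctrl, get_image, calibration, finish_job, search_frame, cut_out, mark_of gives the robot as it stands. The module is installed in compiled form; this text tells all that it offers.
- The arm moves only by the tool arm_command, never from a script. Its argument "plan" is a list that holds one entry, the list of rows, each a list of 7 numbers: the shift along the tool's x, y, z in m, then the turn, a rotation vector about the tool's x, y, z in degrees, then the finger opening in m, from 0 to 0.0854. A call has 1 to 20 rows; each row shifts and turns the pose as measured when the row begins, along the tool's axes as they then stand; what a row does not reach is not made up. A row lasts 1/12 s, in which the tool goes at most 41.7 mm and 7.16 degrees, less where a joint would pass 70% of its speed; a pose out of reach is approached as far as the arm can. A call with a gripper value outside its range is refused whole. The fingers move at their own pace and stop on an object; "squeeze" is the grip in N (left out, the last holds). Time passes only in rows, so rows that do not move let the fingers close. It gives the time, the measured TCP pose, the force and the opening at its end, in the units of the state.
- ctrl.get_obs(): the state, without advancing time (a new reading comes with each control period).
- get_image(name): name is "scene" or "top" or "wrist"; returns the picture (420x560x3 uint8, red, green, blue); there is no depth.
- calibration(name): a dict with "fx", "fy", "cx", "cy" (pixels), "cam_to_world" (4x4, takes a point from camera to world coordinates); the wrist camera has in their place "hand_eye" (4x4, takes a point from camera to tool coordinates, whose origin is the TCP and whose axes are the tool frame's). Camera axes: x right, y down, z forward; pixel columns grow to the right and rows downward; lengths in m; the calibration is good to about 2 mm. A picture is of the moment at which its call begins: read the wrist's pose just before it. calibration takes no time and is no camera call.
- finish_job(): hands the job in, once; it reports no verdict.
Trained networks look in the newest picture that a camera, given by its name, has taken for a name from the list of things; names that differ only in an ending like _2 or _b are one class to them, and where a whole thing is asked for, a point or a joint stands for the part that bears it (a point fixed in the world has none). Each returns a list of dicts, best first, with "conf" (0 to 1); they miss things now and then, are a little off and sometimes report something else, mostly with a low value. They report only what shows in the picture. A call takes as long as a camera call. They do not tell look-alikes from the thing itself.
- search_frame(camera, thing): "at" ([x, y, z] in m, in the coordinates of the camera as it stood for that picture, good to about 4 mm: the middle of the surface that is visible of it).
- cut_out(camera, thing): "mask" (420x560 bool, what is visible of it).
- mark_of(camera, thing): "at" ([x, y, z] in m, in the coordinates of the camera as it stood for that picture, good to about 4 mm: a listed point, or the origin of a listed thing).
The state is a dict: "t": time; "q": joint angles; "dq": joint speeds; "effort": joint torques, N m; "tool_pos": TCP position; "tool_rot": TCP orientation; "contact_force": force on the tool from outside, world axes, zero at the start; "wrist_torque": the same for the moment, N m; "opening": finger opening in m.
Only numpy, scipy, OpenCV 4.12 (cv2) and the standard library are available. Lean on these libraries where they do the work, as an engineer would, in place of code of your own. Each camera call takes 0.05 s, during which the arm holds its last target. There are 200 camera calls.

## Working session

There is one attempt and no reset: what is moved stays moved. The work goes in short steps, Python scripts to look and compute and a tool call to move; the robot and the scene stay as the last step left them, time stands still between calls to the robot, and variables do not carry over. Pictures are saved under pics/ and viewed, about 8 in all and at most 12, crops included, and the job is handed in when it is done.

Besides the shell and the picture viewer there is one more tool, called after "Call:" as a command line: name --argument value ..., lists and objects as JSON in quotes. arm_command: Moves the arm, as the interface text tells. Its arguments: {"type":"object","properties":{"plan":{"type":"array","items":{"type":"array","items":{"type":"array","items":{"type":"number"}}}},"squeeze":{"type":"number"}},"required":["plan"]}

```bash
mkdir -p pics; cat > h.py <<'E'
import numpy as np, cv2
from scipy.spatial.transform import Rotation as R
from station import *
def toW(cam,p):
    c=calibration(cam)
    if cam=='wrist':
        o=ctrl.get_obs();T=np.eye(4);T[:3,:3]=R.from_rotvec(o['tool_rot']).as_matrix();T[:3,3]=o['tool_pos'];M=T@np.array(c['hand_eye'])
    else: M=np.array(c['cam_to_world'])
    return (M@np.r_[p,1])[:3]
def marks(cam,names,f=mark_of):
    for n in names:
        for d in f(cam,n)[:3]: print(cam,n,round(d['conf'],2),toW(cam,d['at']).round(4))
def save(cam,name):
    im=get_image(cam);cv2.imwrite('pics/'+name,im[:,:,::-1]);return im
E
python3 - <<'E'
from h import *
o=ctrl.get_obs();print(o)
a=save('scene','s0.png');b=save('top','t0.png')
for c in('top','scene'):
    print(c,calibration(c))
    marks(c,['front_a','hinge_a','edge_a','cavity_a','press_a','sole'])
marks('top',['spare_sole','last','glue_jar','heel','hammer','brush','tack_cup'])
E
```

```text
{'t': 0.0, 'q': array([-1.40398259e+00,  5.33443008e-02,  1.61428429e+00,  2.53710029e-05,
        1.47597662e+00, -1.19013502e-01]), 'dq': array([-0.00086457,  0.00261985,  0.00161576, -0.0007359 , -0.00105289,
       -0.00276575]), 'effort': array([-1.15609495e-03, -3.93679726e+01, -3.70177209e+01, -1.06359878e-04,
        7.06827952e-03,  3.45494743e-05]), 'tool_pos': array([ 0.17611639, -0.59903597,  0.23007659]), 'tool_rot': array([ 2.06892769,  0.29981182, -2.06897545]), 'contact_force': array([-0.05980237,  0.72603737,  0.64741554]), 'wrist_torque': array([-0.03259587,  0.03229092, -0.03751043]), 'opening': 0.08556903814994504}
top {'fx': 447.0389884752134, 'fy': 447.0389884752134, 'cx': 273.0301917209543, 'cy': 210.53618929411812, 'cam_to_world': array([[ 0.00485016, -0.99119233,  0.13234136,  0.31104381],
       [-0.99992563, -0.00332632,  0.01173312, -0.02640941],
       [-0.01118957, -0.13238843, -0.99113475,  1.51536124],
       [ 0.        ,  0.        ,  0.        ,  1.        ]])}
top front_a 0.9 [0.445  0.1589 0.0403]
top front_a 0.64 [ 0.4568 -0.1749  0.0415]
top fro
[... 1168 characters left out ...]
ene cavity_a 0.82 [ 0.5499 -0.1729  0.0311]
scene cavity_a 0.71 [ 0.5936 -0.4433  0.0015]
scene cavity_a 0.38 [0.6277 0.0065 0.0019]
scene press_a 0.66 [ 0.5512 -0.1723  0.032 ]
scene sole 0.74 [ 0.2774 -0.2709  0.    ]
scene sole 0.7 [0.2715 0.2538 0.0003]
scene sole 0.65 [ 0.556  -0.1707  0.0333]
top spare_sole 0.73 [ 4.059e-01  4.411e-01 -3.000e-04]
top spare_sole 0.28 [ 0.4559 -0.1727  0.0452]
top last 0.92 [0.5659 0.4313 0.002 ]
top glue_jar 0.68 [ 0.5181  0.0066 -0.0024]
top hammer 0.79 [ 0.5898 -0.4394  0.0028]
top hammer 0.48 [ 0.5441 -0.1066  0.0621]
top hammer 0.31 [ 0.5514 -0.1565  0.1701]
top brush 0.8 [ 3.468e-01 -4.548e-01 -3.000e-04]
top tack_cup 0.58 [ 0.42   -0.0085  0.0026]
```

View pics/s0.png

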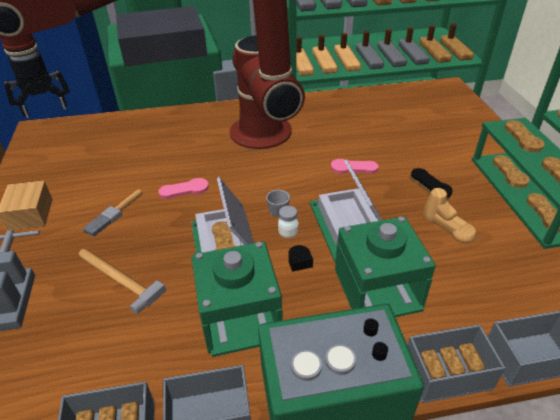

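View pics/t0.png

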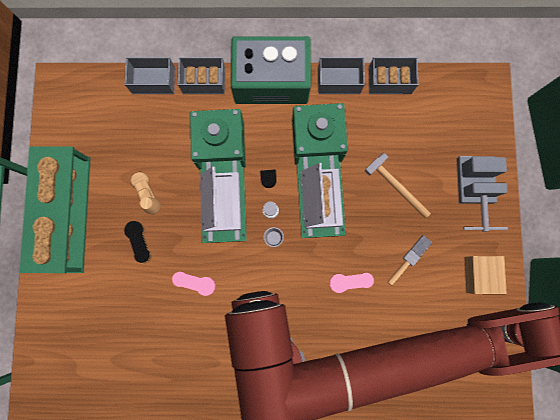

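The loaded press is the right-hand one at y≈-0.17: a cork sole shows in its mould at top (326,195) and scene (222,235). The left mould, at top (222,200), is empty, and pink look-alikes lie at (194,284) and (352,283). Both cameras agree on hinge (0.547,-0.109,0.062) and edge (0.550,-0.157,0.167), which puts the lid at about 1.08 rad. Front is (0.455,-0.175,0.04).

```bash
python3 - <<'E'
from h import *
o=ctrl.get_obs();M=R.from_rotvec(o['tool_rot']).as_matrix();print(M.round(3))
# yaw of the press from rails: line between front_a and far points
print(np.degrees(np.arctan2(-.1715+.175,.5485-.455)))
d=np.array([.53,-.05,.28])-o['tool_pos'];print((M.T@d).round(3), calibration('wrist')['hand_eye'].round(3))
E
```

```text
[[-0.     0.282 -0.959]
 [-0.    -0.959 -0.282]
 [-1.     0.     0.   ]]
2.143760865223395
[-0.049 -0.428 -0.494] [[-0.001 -0.284  0.959 -0.141]
 [ 1.     0.001  0.001  0.001]
 [-0.001  0.959  0.284 -0.072]
 [ 0.     0.     0.     1.   ]]
```

Call:
arm_command --plan '[[[-0.006, 0, 0, -6.7, 0, 0, 0], [-0.006, 0, 0, -6.7, 0, 0, 0], [-0.006, 0, 0, -6.7, 0, 0, 0], [-0.006, 0, 0, -6.7, 0, 0, 0], [-0.006, 0, 0, -6.7, 0, 0, 0], [-0.006, 0, 0, -6.7, 0, 0, 0], [-0.006, 0, 0, -6.7, 0, 0, 0], [-0.006, 0, 0, -6.7, 0, 0, 0], [-0.006, 0, 0, -6.7, 0, 0, 0], [-0.006, 0, 0, -6.7, 0, 0, 0], [-0.006, 0, 0, -6.7, 0, 0, 0], [0, 0, 0, 0, 0, 0, 0]]]'

```text
t: 2.05
tool_pos: [0.1761, -0.5991, 0.2992]
tool_rot: [1.162, 1.241, -1.16]
contact_force: [-0.2, -0.6, 1.0]
opening: -0.0004
```

Call:
arm_command --plan '[[[0, 0.02, -0.031, -2, 0, 0, 0], [0, 0.02, -0.031, -2, 0, 0, 0], [0, 0.02, -0.031, 0, 0, 0, 0], [0, 0.02, -0.031, 0, 0, 0, 0], [0, 0.02, -0.031, 0, 0, 0, 0], [0, 0.02, -0.031, 0, 0, 0, 0], [0, 0.02, -0.031, 0, 0, 0, 0], [0, 0.02, -0.031, 0, 0, 0, 0], [0, 0.02, -0.031, 0, 0, 0, 0], [0, 0.02, -0.031, 0, 0, 0, 0], [0, 0.02, -0.031, 0, 0, 0, 0], [0, 0.02, -0.031, 0, 0, 0, 0], [0, 0.02, -0.031, 0, 0, 0, 0], [0, 0.02, -0.031, 0, 0, 0, 0], [0, 0.02, -0.031, 0, 0, 0, 0], [0, 0.02, -0.031, 0, 0, 0, 0], [0, 0.02, -0.031, 0, 0, 0, 0], [0, 0, 0, 0, 0, 0, 0]]]'

```text
t: 3.55
tool_pos: [0.4684, -0.0145, 0.2943]
tool_rot: [1.162, 1.241, -1.153]
contact_force: [0.1, 0.5, 1.2]
opening: 0.0002
```

```bash
python3 - <<'E'
from h import *
o=ctrl.get_obs();M=R.from_rotvec(o['tool_rot']).as_matrix();print(o['t'],o['tool_pos'],M.round(3),o['q'].round(2),o['contact_force'])
save('wrist','w1.png');marks('wrist',['edge_a','hinge_a','front_a'])
E
```

```text
3.55 [ 0.46837142 -0.01448884  0.29434658] [[ 0.004  0.998  0.07 ]
 [ 0.004  0.07  -0.998]
 [-1.     0.004 -0.004]] [-0.19 -0.37  1.88  0.    1.62 -0.26] [0.12496693 0.4802761  1.16913718]
wrist hinge_a 0.95 [ 0.5398 -0.1128  0.0592]
wrist hinge_a 0.29 [ 0.4154 -0.0177 -0.001 ]
wrist front_a 0.67 [0.4422 0.148  0.0368]
wrist front_a 0.46 [ 0.595  -0.1759 -0.0013]
```

View pics/w1.png

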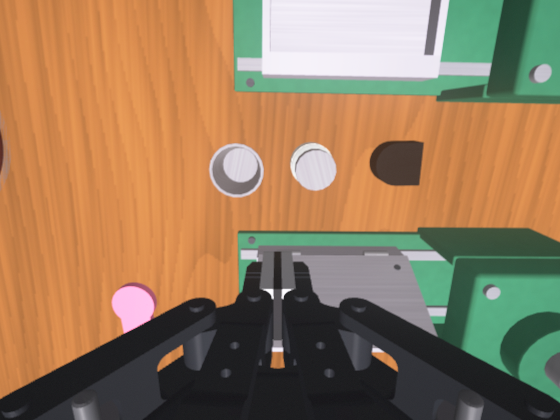

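Call:
arm_command --plan '[[[0.017, 0.011, 0.016, 3.5, 0, 0, 0], [0.017, 0.012, 0.016, 0, 0, 0, 0], [0.017, 0.012, 0.016, 0, 0, 0, 0], [0.017, 0.012, 0.016, 0, 0, 0, 0], [0.017, 0.012, 0.016, 0, 0, 0, 0], [0.017, 0.012, 0.016, 0, 0, 0, 0], [0.018, 0, 0, 0, 0, 0, 0], [0.018, 0, 0, 0, 0, 0, 0], [0, 0, 0, 0, 0, 0, 0]]]'

```text
t: 4.5
tool_pos: [0.5379, -0.1374, 0.1557]
tool_rot: [1.239, 1.18, -1.228]
contact_force: [-0.6, 0.4, -1.3]
opening: 0.0002
```

Call:
arm_command --plan '[[[0.0035, 0, 0.0075, 0, 0, 0, 0], [0.0035, 0, 0.0075, 0, 0, 0, 0], [0.004, 0, 0.007, 0, 0, 0, 0], [0.004, 0, 0.007, 0, 0, 0, 0], [0, 0, 0, 0, 0, 0, 0]]]'

```text
t: 4.92
tool_pos: [0.5367, -0.1717, 0.1434]
tool_rot: [1.247, 1.175, -1.229]
contact_force: [-0.8, -0.0, 0.3]
opening: 0.0001
```

```bash
python3 - <<'E'
from h import *
save('scene','s1.png')
marks('scene',['edge_a','front_a'])
o=ctrl.get_obs();print(o['contact_force'],o['tool_pos'])
im=cv2.imread('pics/s1.png')[140:290,160:320];cv2.imwrite('pics/s1c.png',cv2.resize(im,None,fx=4,fy=4,interpolation=2))
E
```

```text
scene edge_a 0.93 [ 0.5502 -0.1833  0.149 ]
scene edge_a 0.85 [0.5394 0.1752 0.1679]
scene front_a 0.92 [ 0.4568 -0.1738  0.0377]
scene front_a 0.9 [0.4405 0.1623 0.0407]
scene front_a 0.39 [ 0.5585 -0.1725  0.0355]
[ 0.6546401   0.78864387 -0.25468198] [ 0.5371473  -0.17080287  0.14408683]
```

View pics/s1c.png

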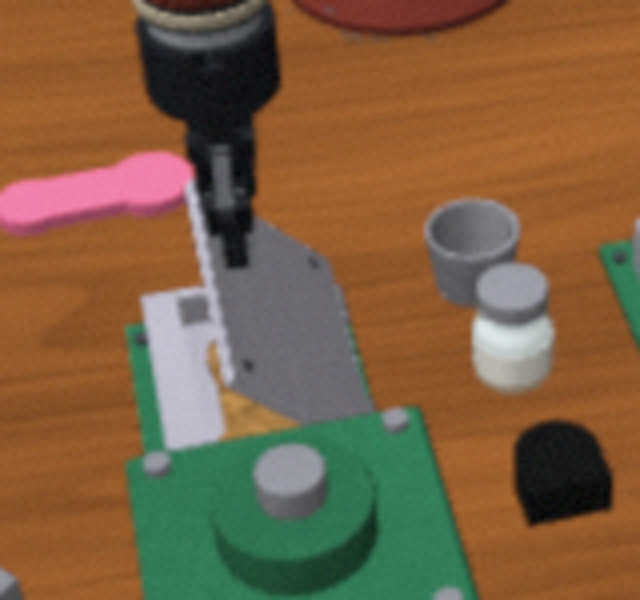

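The lid is turning with the fingertips on its outer face near the free edge: tips at crop (235,260), and the edge has moved to (-0.183, 0.149). The sole is lying still. I'll continue along the arc, more downward now.

Call:
arm_command --plan '[[[0.0065, 0, 0.0025, 0, 0, 0, 0], [0.0065, 0, 0.0025, 0, 0, 0, 0], [0.0065, 0, 0.0025, 0, 0, 0, 0], [0.0065, 0, 0.0025, 0, 0, 0, 0], [0.006, 0, 0.002, 0, 0, 0, 0], [0.006, 0, 0.002, 0, 0, 0, 0], [0.006, 0, 0.002, 0, 0, 0, 0], [0, 0, 0, 0, 0, 0, 0]]]'

```text
t: 5.73
tool_pos: [0.5404, -0.1901, 0.0999]
tool_rot: [1.244, 1.165, -1.223]
contact_force: [1.0, -0.6, 2.4]
opening: -0.0002
```

```bash
python3 - <<'E'
from h import *
save('scene','s2.png')
marks('scene',['edge_a','front_a'])
o=ctrl.get_obs();print(o['contact_force'],o['tool_pos'])
E
```

```text
scene edge_a 0.61 [ 0.5564 -0.2159  0.106 ]
scene edge_a 0.58 [0.5386 0.1746 0.1705]
scene front_a 0.97 [ 0.4561 -0.1747  0.0372]
[ 1.06151471 -0.0052551   0.02239776] [ 0.54049756 -0.18971192  0.10089335]
```

Call:
arm_command --plan '[[[0.006, 0, 0.001, 0, 0, 0, 0], [0.006, 0, 0.001, 0, 0, 0, 0], [0.006, 0, 0.001, 0, 0, 0, 0], [0.006, 0, 0.001, 0, 0, 0, 0], [0.004, 0, 0, 0, 0, 0, 0], [0.003, 0, 0, 0, 0, 0, 0], [0.002, 0, 0, 0, 0, 0, 0]]]'

```text
t: 6.47
tool_pos: [0.5426, -0.196, 0.0681]
tool_rot: [1.242, 1.161, -1.222]
contact_force: [-3.8, 2.2, 18.2]
opening: 0.0002
```

Call:
arm_command --plan '[[[0.001, 0, 0, 0, 0, 0, 0], [0.001, 0, 0, 0, 0, 0, 0], [0.001, 0, 0, 0, 0, 0, 0], [-0.01, 0, 0, 0, 0, 0, 0], [-0.02, 0, 0, 0, 0, 0, 0], [-0.02, 0, 0, 0, 0, 0, 0], [-0.01, 0, 0, 0, 0, 0, 0], [0, 0, 0, 0, 0, 0, 0]]]'

```text
t: 7.13
tool_pos: [0.5395, -0.1925, 0.1276]
tool_rot: [1.244, 1.172, -1.224]
contact_force: [-0.0, -0.3, -0.3]
opening: 0.0004
```

```bash
python3 - <<'E'
from h import *
save('scene','s3.png')
marks('scene',['edge_a','front_a','press_a'])
o=ctrl.get_obs();print(o['contact_force'],o['tool_pos'],R.from_rotvec(o['tool_rot']).as_matrix().round(3))
im=cv2.imread('pics/s3.png')[140:290,160:320];cv2.imwrite('pics/s3c.png',cv2.resize(im,None,fx=4,fy=4,interpolation=2))
E
```

```text
scene edge_a 0.62 [ 0.5541 -0.2277  0.0623]
scene edge_a 0.55 [0.54   0.1766 0.1688]
scene front_a 0.71 [0.4425 0.1579 0.04  ]
scene front_a 0.67 [ 0.4555 -0.1734  0.0385]
scene press_a 0.27 [0.5399 0.176  0.1705]
[ 0.69244742 -0.37610138 -0.20833759] [ 0.53762758 -0.19178291  0.12398767] [[ 0.016  0.999 -0.039]
 [-0.002 -0.039 -0.999]
 [-1.     0.016  0.002]]
```

View pics/s3c.png

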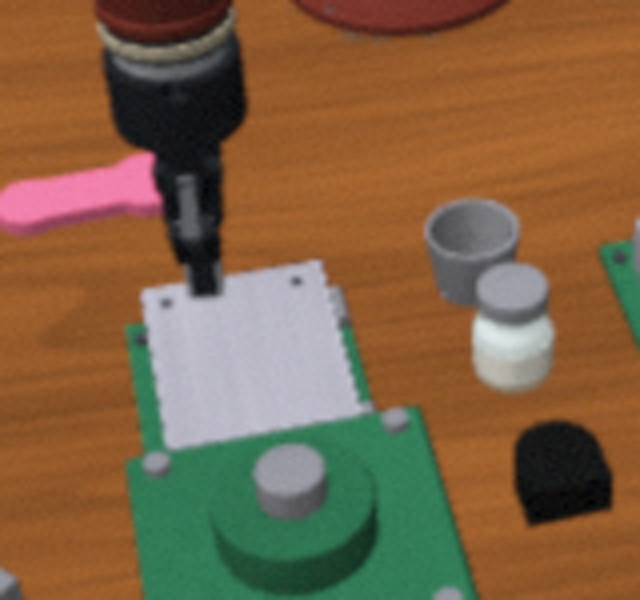

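The lid lies flat on the rim (its edge at z≈0.062, shut), and the mould is still out. Next I'll go to the front face.

Call:
arm_command --plan '[[[0, -0.019, -0.003, -4, 0, 0, 0], [0, -0.019, -0.003, 0, 0, 0, 0], [0, -0.019, -0.003, 0, 0, 0, 0], [0, -0.019, -0.003, 0, 0, 0, 0], [0, -0.019, -0.003, 0, 0, 0, 0], [0, -0.019, -0.003, 0, 0, 0, 0], [0, -0.017, -0.002, 0, 0, 0, 0], [0, 0, 0, 0, 0, 0, 0], [0, 0, 0, 0, 0, 0, 0]]]'

```text
t: 8.08
tool_pos: [0.3952, -0.17, 0.1087]
tool_rot: [1.19, 1.234, -1.18]
contact_force: [0.5, -0.3, 0.3]
opening: -0.0
```

Call:
arm_command --plan '[[[0.016, 0, 0, 0, 0, 0, 0], [0.016, 0, 0, 0, 0, 0, 0], [0.016, 0, 0, 0, 0, 0, 0], [0.011, 0, 0, 0, 0, 0, 0], [0, 0, 0, 0, 0, 0, 0]]]'

```text
t: 8.5
tool_pos: [0.3987, -0.17, 0.047]
tool_rot: [1.191, 1.232, -1.178]
contact_force: [0.5, -0.1, 0.2]
opening: 0.0003
```

```bash
python3 - <<'E'
from h import *
o=ctrl.get_obs();print(o['contact_force'],o['tool_pos'],R.from_rotvec(o['tool_rot']).as_matrix().round(3))
save('top','t1.png');marks('top',['front_a'])
E
```

```text
[ 0.49524483 -0.06564365  0.20668566] [ 0.39866869 -0.17000802  0.04698245] [[ 0.001  0.999  0.035]
 [ 0.009  0.035 -0.999]
 [-1.     0.001 -0.009]]
top front_a 0.75 [0.4466 0.1585 0.0394]
top front_a 0.73 [ 0.4581 -0.1733  0.0462]
top front_a 0.46 [0.4101 0.4424 0.0014]
```

Call:
arm_command --plan '[[[0.004, 0.012, 0, 0, 0, 0, 0], [0, 0.012, 0, 0, 0, 0, 0], [0, 0.006, 0, 0, 0, 0, 0], [0, 0.006, 0, 0, 0, 0, 0], [0, 0.006, 0, 0, 0, 0, 0], [0, 0.006, 0, 0, 0, 0, 0], [0, 0.008, 0, 0, 0, 0, 0], [0, 0.008, 0, 0, 0, 0, 0], [0, 0.008, 0, 0, 0, 0, 0], [0, 0.008, 0, 0, 0, 0, 0]]]'

```text
t: 9.43
tool_pos: [0.4824, -0.1683, 0.0483]
tool_rot: [1.186, 1.236, -1.183]
contact_force: [-4.1, 0.7, 2.9]
opening: -0.0
```

Call:
arm_command --plan '[[[0.002, 0.008, 0, 0, 0, 0, 0], [0.001, 0.008, 0, 0, 0, 0, 0], [0.001, 0.008, 0, 0, 0, 0, 0], [0, 0.008, 0, 0, 0, 0, 0], [0, 0.008, 0, 0, 0, 0, 0], [0, 0.008, 0, 0, 0, 0, 0], [0, 0.008, 0, 0, 0, 0, 0], [0, 0.008, 0, 0, 0, 0, 0], [0, 0.008, 0, 0, 0, 0, 0], [0, 0.005, 0, 0, 0, 0, 0]]]'

```text
t: 10.27
tool_pos: [0.5675, -0.1644, 0.0439]
tool_rot: [1.185, 1.239, -1.184]
contact_force: [-4.3, -0.5, 3.1]
opening: 0.0001
```

Still only sliding friction, so I'll go slowly on to the stop.

Call:
arm_command --plan '[[[0, 0.004, 0, 0, 0, 0, 0], [0, 0.004, 0, 0, 0, 0, 0], [0, 0.003, 0, 0, 0, 0, 0], [0, 0.003, 0, 0, 0, 0, 0]]]'

```text
t: 10.6
tool_pos: [0.5837, -0.1636, 0.0437]
tool_rot: [1.185, 1.239, -1.183]
contact_force: [-4.6, 1.4, 2.3]
opening: 0.0002
```

Call:
arm_command --plan '[[[0, 0.003, 0, 0, 0, 0, 0], [0, 0.003, 0, 0, 0, 0, 0], [0, 0.002, 0, 0, 0, 0, 0]]]'

```text
t: 10.85
tool_pos: [0.5851, -0.1635, 0.0438]
tool_rot: [1.175, 1.256, -1.197]
contact_force: [-11.9, 1.4, 9.4]
opening: -0.0003
```

Call:
arm_command --plan '[[[0, 0.003, 0, 0, 0, 0, 0], [0, 0.003, 0, 0, 0, 0, 0], [0, 0.003, 0, 0, 0, 0, 0], [0, 0.003, 0, 0, 0, 0, 0]]]'

```text
t: 11.18
tool_pos: [0.5848, -0.1635, 0.0443]
tool_rot: [1.159, 1.285, -1.221]
contact_force: [-16.0, 0.7, 12.0]
opening: -0.0001
```

Call:
arm_command --plan '[[[0, -0.008, 0, 0, 0, 0, 0], [0, -0.015, 0, 0, 0, 0, 0], [0, -0.025, 0, 0, 0, 0, 0], [0, -0.025, 0, 0, 0, 0, 0], [0, -0.025, 0, 0, 0, 0, 0], [-0.03, -0.01, 0, 0, 0, 0, 0], [-0.03, 0, 0, 0, 0, 0, 0], [-0.03, 0, 0, 0, 0, 0, 0], [-0.03, 0, 0, 0, 0, 0, 0], [-0.03, 0, 0, 0, 0, 0, 0], [0, 0, 0, 0, 0, 0, 0]]]'

```text
t: 12.1
tool_pos: [0.4856, -0.1711, 0.2046]
tool_rot: [1.17, 1.258, -1.208]
contact_force: [0.9, 0.0, 1.9]
opening: 0.0001
```

```bash
python3 - <<'E'
from h import *
o=ctrl.get_obs();print(o['contact_force'],o['tool_pos'])
save('scene','s4.png');save('top','t2.png')
for c in('scene','top'): marks(c,['front_a','edge_a'])
marks('top',['spare_sole','last','glue_jar','hammer','brush','tack_cup'])
w=save('wrist','w2.png');marks('wrist',['front_a','edge_a','hinge_a'])
a=cv2.resize(cv2.imread('pics/s4.png')[140:350,160:320],None,fx=2.5,fy=2.5);b=cv2.resize(cv2.imread('pics/w2.png'),(a.shape[0]*400//525,525))
cv2.imwrite('pics/c4.png',np.hstack([a,b]))
E
```

```text
[0.87661873 0.00660712 1.91726403] [ 0.48556514 -0.17105449  0.20456161]
scene front_a 0.76 [0.4406 0.1595 0.0407]
scene edge_a 0.66 [0.5373 0.1759 0.1675]
top front_a 0.88 [ 0.6012 -0.1633  0.043 ]
top front_a 0.6 [0.443  0.1588 0.0421]
top edge_a 0.71 [ 0.7007 -0.2227  0.0687]
top spare_sole 0.74 [ 0.4063  0.4442 -0.0028]
top last 0.8 [ 5.717e-01  4.298e-01 -3.000e-04]
top glue_jar 0.78 [0.5151 0.0026 0.0022]
top hammer 0.88 [ 0.589  -0.4391  0.0012]
top brush 0.97 [ 0.3463 -0.4574  0.0005]
top tack_cup 0.53 [ 0.4205 -0.008   0.0013]
wrist front_a 0.89 [ 0.6061 -0.1697  0.0412]
wrist front_a 0.52 [ 0.691  -0.0962  0.0574]
wrist edge_a 0.71 [ 0.6954 -0.2225  0.0701]
wrist hinge_a 0.66 [ 0.6894 -0.1011  0.0587]
```

View pics/c4.png

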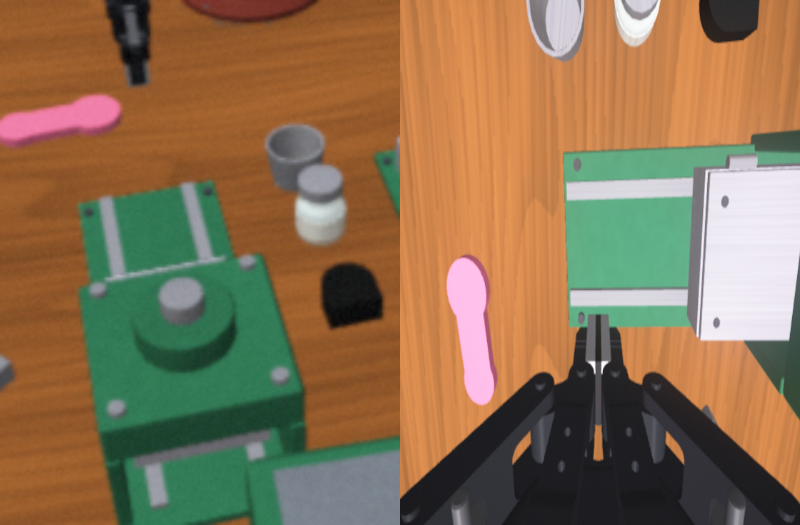

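The lid is shut and the mould is under the head with only its front strip out. One quick check: intersect the wrist rays to get the distance from the bed's near end to the mould front, which must be 175 mm when home.

```bash
python3 - <<'E'
from h import *
c=calibration('wrist');im=cv2.imread('pics/w2.png')
o=toW('wrist',[0,0,0])
def hit(u,v,z):
    p=toW('wrist',[(u-c['cx'])/c['fx'],(v-c['cy'])/c['fy'],1]);return o+(p-o)*(z-o[2])/(p-o)[2]
row=cv2.cvtColor(im,6)[190:200].mean(0);g=np.diff(cv2.GaussianBlur(row[None],(5,1),0)[0])
pk=[i for i in range(200,460) if abs(g[i])>6 and abs(g[i])==abs(g[i-3:i+4]).max()];print([(i,g[i].round(0)) for i in pk])
for i in pk: print(i,[hit(i+.5,195,z)[:2].round(4) for z in(.012,.02,.06,.068)])
E
```

```text
[(405, np.float64(-9.0)), (421, np.float64(38.0)), (428, np.float64(34.0))]
405 [array([ 0.6021, -0.1709]), array([ 0.5993, -0.1692]), array([ 0.5851, -0.1604]), array([ 0.5823, -0.1587])]
421 [array([ 0.618 , -0.1702]), array([ 0.6147, -0.1684]), array([ 0.5986, -0.1598]), array([ 0.5954, -0.158 ])]
428 [array([ 0.6249, -0.1698]), array([ 0.6215, -0.1681]), array([ 0.6045, -0.1595]), array([ 0.6011, -0.1578])]
```

```bash
python3 - <<'E'
from h import *
c=calibration('wrist');im=cv2.imread('pics/w2.png').astype(int);o=toW('wrist',[0,0,0])
def hit(u,v,z):
    p=toW('wrist',[(u-c['cx'])/c['fx'],(v-c['cy'])/c['fy'],1]);return o+(p-o)*(z-o[2])/(p-o)[2]
P=[];Q=[]
for v in range(170,225,5):
    gr=im[v,:,1]-im[v,:,2]; u=np.argmax(gr>0); P.append(hit(u,v,.012)[:2])
    g=np.diff(cv2.GaussianBlur(im[v].mean(1)[None].astype(np.float32),(5,1),0)[0]);w=400+np.argmin(g[400:412]);Q.append(hit(w+1,v,.02)[:2]);
    print(v,u,w,P[-1].round(4),Q[-1].round(4))
P=np.array(P);Q=np.array(Q);print(np.median(Q[:,0])-np.median(P[:,0]), np.polyfit(P[:,1],P[:,0],1),np.polyfit(Q[:,1],Q[:,0],1))
print('w px bottom edge of bed at z=0 instead', hit(231,195,0.)[:2])
E
```

```text
170 231 407 [ 0.4245 -0.1535] [ 0.5982 -0.1444]
175 232 407 [ 0.4255 -0.1586] [ 0.5989 -0.1493]
180 232 407 [ 0.4255 -0.1637] [ 0.5996 -0.1542]
185 232 406 [ 0.4255 -0.169 ] [ 0.5993 -0.1591]
190 233 406 [ 0.4265 -0.1742] [ 0.6    -0.1641]
195 233 405 [ 0.4265 -0.1795] [ 0.5998 -0.1692]
200 233 405 [ 0.4265 -0.1849] [ 0.6005 -0.1742]
205 233 404 [ 0.4265 -0.1903] [ 0.6003 -0.1794]
210 234 404 [ 0.4276 -0.1957] [ 0.601  -0.1845]
215 234 404 [ 0.4276 -0.2012] [ 0.6017 -0.1897]
220 234 403 [ 0.4276 -0.2067] [ 0.6015 -0.195 ]
0.17352775293817413 [-0.05474928  0.4164917 ] [-0.06252319  0.58947794]
w px bottom edge of bed at z=0 instead [ 0.42215164 -0.18255838]
```

```bash
python3 -c "
from station import *
print(ctrl.get_obs()['tool_pos'],finish_job())"
```

```text
the job is handed in; nothing more can be done
[ 0.48137079 -0.16901998  0.19661231] None
```

I shut the lid of the loaded (right-hand) mould with closed fingertips, then pushed that mould by its front face until it hit its stop. After that I backed off clear and handed the job in at about 12 s of the 45 s allowed. `finish_job` gives no verdict, so what follows is from my own checks.

- **Lid:** it met a firm stop at 18 N with the tip 68 mm above the bench. The pictures show it flat, with its edge at 62 to 70 mm (68 mm when shut).
- **Mould:** the push force rose from about 4 N to 16 N with no further travel. From the bed's near end to the mould front I measured 174 mm, against 175 mm when home.
- **Empty press:** its measured points were within about 5 mm of the start, which is measuring noise.
- **Bystanders:** the six I re-measured were within about 6 mm, also noise. I did not re-measure the heel, but it looks untouched in the pictures.
- **Sole:** it cannot be seen under the shut lid. It was lying flat when last visible, and the fingers never went near it.

No check failed or disagreed beyond a few millimetres.

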